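# Load the horizontal toaster with the push stick

## Task

Load the toaster: take the wooden push stick, set its cross-head behind the metal tray and feed the tray off the loading shelf, under the swinging guard and on against the ejector spring until it comes up firmly against the rubber stops, where the clips catch it; do not touch the tray with the gripper, and do not push it harder than about 20 N or it buckles. Then draw the stick out, so that the tray stays in and the guard falls shut behind it, and lay the stick flat on the worktop, without moving the cup, the shot glass or the mug.

Things in the scene. Friction and masses are not known exactly. Their poses are not given: they have to be found in the camera images.
- toaster: fixed horizontal toaster: low steel box, 190 long (into the slot), 172 wide, 115 mm high, black top plate, knob and button on its front. Origin: on the worktop (z = 0), under the middle of the slot's mouth; x axis points level into the slot (the feed direction), z up
- slot_mouth (a point): middle of the lower edge of the slot's mouth, 30 mm above the worktop. The slot is 70 mm wide and 26 mm high; its floor is level with the loading shelf
- shelf_mid (a point): middle of the loading shelf's top, 30 mm above the worktop, 68 mm before the mouth. The shelf is 137 long, 122 mm wide. From 80 mm before the mouth a wire guide on each side (7 mm thick, top 9.5 mm above the shelf) funnels from 100 mm apart to 70 mm at the mouth; the shelf before that is open
- slot_inside (a point): point on the slot's floor 41 mm in. In the slot, unseen: an ejector meets the tray 34 mm before home, pushing back 4 N rising to 8 N; side clips click out behind the tray at home; rubber stops (6 N/mm) meet it 1.5 mm further. Push stays below 11 N up to the stops. Home must be felt: the tray's rear edge is then anywhere from 27 to 55 mm inside the mouth. An unclipped tray is pushed back 34 mm
- guard (a joint): the guard, a steel flap that hangs from the top of the slot's mouth and swings inward only; angle in rad, 0 = hanging shut, about 1.0 while it lies on the tray or the stick; very light
- tray: open metal tray with two crispbreads, 76 long (x), 66 wide (y), 12 mm high, 3 mm walls, 0.2 kg; buckles if pushed over 20 N. Origin: centre of its underside; x axis points towards the slot. Starts on the loading shelf, front edge about 47 mm short of the mouth, a little askew and off centre; pushed at the middle of its rear wall it is squared by the wire guides
- tray_rear (a point): middle of the outside of the tray's rear wall, 38 mm behind the tray's origin, 6 mm above its underside
- push_stick: plain wooden push stick, 255 mm long, 0.11 kg, lying on the worktop. Origin: on its underside, in the handle; x axis points to the head, z up. Handle x = -115 to 25 mm, 24 wide, 20 high; blade 25 to 128 mm, 22 wide, 10 thick; cross-head 40 wide, 10 thick, flat pushing face at x = 140. Underside level throughout. Balances at x = -20. Gripped at x = 0 the gripper clears the toaster
- stick_tip (a point): middle of the pushing face of the stick's head, 140 mm from the stick's origin along its x, 5 mm above its underside
- cup: upside-down cream espresso cup, 64 x 91 x 50 mm, standing beyond the loading shelf; origin: centre of its underside. Leave alone
- shot_glass: clear shot glass, 47 mm wide, 58 mm high, beyond the loading shelf; origin: centre of its underside. Leave alone
- mug: large white mug with a handle, 84 x 121 x 90 mm, standing at the back; origin: centre of its underside. Leave alone

How it is judged (in metres and radians):
On the way, in this order (a step that is already met when the one before it is completed fails the run):
1. the stick's head pushes the tray, whose front is under the guard (contact force between push_stick and tray above 0.3 N and x of tray in the frame of toaster between -0.028 and 0.06 m), for 0.05 s.
2. the stick is drawn out, the tray stays home behind the clips and the guard has fallen shut (x of tray_rear in the frame of toaster above 0.024 m and value of joint guard below 0.15 rad and x of stick_tip in the frame of toaster below 0.004 m), for 0.2 s.
At the end, for the whole second after the job is handed in: The tray is held home in the toaster (rear edge over 24 mm inside the mouth, which only a clipped tray keeps), the guard hangs shut (below 0.15 rad), and the stick lies level on the worktop (origin below 26 mm, within 5 degrees), at rest, not touching the toaster (x of tray_rear in the frame of toaster above 0.024 m and linear speed of each of tray, push_stick below 0.02 m/s and value of joint guard below 0.15 rad and height (world z) of push_stick below 0.026 m and angle between push_stick's own x axis and vertical between 1.48 and 1.66 rad and contact force between push_stick and toaster below 0.05 N).
It fails at once if the stick pushes the tray with more than 20 N (contact force between push_stick and tray above 20 N).
It fails at once if the gripper or arm touches the tray (contact force between any of the fingers, the arm and tray above 0.5 N).
It fails at once if the cup, the shot glass or the mug is moved by more than 20 mm (distance of any of cup, shot_glass, mug from where it was at the start of the episode above 0.02 m).
It also fails if it takes over 54 s, if anything falls off the work surface, if the arm or the gripper's body presses on something with over 40 N, if the wrist force passes 120 N, or if a joint passes its speed limit or range.

## Robot

A 6-joint arm with a two-finger parallel gripper is mounted at the origin on a cart in front of the work surface, level with it; the furniture and walls round the work are solid. World frame = base frame: x ahead of the robot, y to its left, z up, the work surface at z = 0. Lengths are in mm, angles in rad, forces in N, time in s.
With the tool pointing down it reaches from about 425 to 1125 mm from the base axis. Payload 14.9 kg.
Tool frame: the origin (TCP) lies where the fingers leave the gripper's body, on its centre line; the fingertips stand env.tip_reach ahead of it and the grasp point (between the pads) lies 60 mm ahead of it (env.tip_reach is the distance from the TCP to the fingertips, in mm); x points along the fingers, z is the direction in which the jaws open and shut, and the axes are right-handed (so a half turn about x gives the same grasp; the last joint's range is limited). The gripper opens to 91 mm and grips with 3 to 60 N. Pads are 32 mm wide; open, the fingers measure 118 mm over their backs; the gripper's body (76 mm by 178 mm) begins 60 mm behind the grasp point.
Start: joints at [-1.232, 0.379, 1.734, -0, 1.028, -0.033], TCP at [254.302, -652.188, 292.232] pointing down, gripper open.
Joint ranges: [-2.77, 2.77], [-0.74, 2.19], [0, 2.66], [-1.06, 4.2], [0.31, 2.87], [-3.08, 3.08]. Speed limits (rad/s): [1.89, 1.89, 2.39, 3.14, 3.14, 3.14].

## Interface

Orientations are given as a unit quaternion [w, x, y, z].
In Python, from cell import env gives the robot as it stands.
- The arm moves only by the tool send_rows, never from a script. Its argument "commands" is a list of rows, each a list of 7 numbers: the shift along the tool's x, y, z in mm, then the turn, a rotation vector about the tool's x, y, z in degrees, then the closure in counts, from 0 (fully open) to 255 (shut). A call has 1 to 12 rows; each row shifts and turns the commanded pose from where the row before left it, along the tool's axes as they then stand; what a row does not reach is not made up. A row lasts 1/12 s, in which the tool goes at most 41.7 mm and 7.16 degrees, less where a joint would pass 70% of its speed; a pose out of reach is approached as far as the arm can. A call is refused whole if a number of a shift passes 41.7 or a number of a turn 7.16, either way. A call with a gripper value outside its range is refused whole. The fingers move at their own pace and stop on an object; the grip force is fixed at half the most. Time passes only in rows, so rows that do not move let the fingers close. It gives the time, the measured TCP pose, the force and the opening at its end, in the units of the state.
- env.get_state(): the state, without advancing time (a new reading comes with each control period).
- env.read_camera(name): name is "scene" or "top" or "wrist"; returns (picture, depth): 420x560x3 uint8, red, green, blue; 420x560 float32, mm along the optical axis (not along the pixel's ray), 0 where there is no reading.
- env.camera_info(name): a dict with "K" (3x3 intrinsics, pixels), "world_from_camera" (4x4, takes a point from camera to world coordinates). Camera axes: x right, y down, z forward; pixel columns grow to the right and rows downward; lengths in mm; the calibration is good to about 2 mm. A picture is of the moment at which its call begins: read the wrist's pose just before it. camera_info takes no time and is no camera call; for the wrist camera it gives the pose at the moment of the call.
- env.finish_job(): hands the job in, once; it reports no verdict.
The state is a dict: "t": time; "qpos": joint angles; "qvel": joint speeds; "effort": joint torques, N m; "tool_pos": TCP position; "tool_rot": TCP orientation; "contact_force": force on the tool from outside, world axes, zero at the start; "ft_torque": the same for the moment, N m; "width": finger opening in mm.
Only numpy, scipy, OpenCV 4.12 (cv2) and the standard library are available. Lean on these libraries where they do the work, as an engineer would, in place of code of your own. Each camera call takes 0.05 s, during which the arm holds its last target.

## Working session

There is one attempt and no reset: what is moved stays moved. The work goes in short steps, Python scripts to look and compute and a tool call to move; the robot and the scene stay as the last step left them, time stands still between calls to the robot, and variables do not carry over. Pictures are saved under pics/ and viewed, and the job is handed in when it is done.

Besides the shell and the picture viewer there is one more tool, called after "Call:" by a JSON object that holds its "fn" and its "kwargs". send_rows: Moves the arm, as the interface text tells. Its arguments: {"type":"object","properties":{"commands":{"type":"array"}},"required":["commands"]}

```bash
ls; mkdir -p pics
python3 - <<'E'
from cell import env
import cv2,numpy as np
print(env.get_state()); print(env.tip_reach)
for n in("scene","top"):
    p,d=env.read_camera(n); i=env.camera_info(n); print(n,i)
    cv2.imwrite(f"pics/{n}0.png",p[:,:,::-1]); np.savez(f"{n}0.npz",p=p,d=d,K=i["K"],T=i["world_from_camera"])
E
```

```text
pics
{'t': 0.0, 'qpos': array([-1.23229894e+00,  3.79393991e-01,  1.73477764e+00,  2.17604727e-05,
        1.02850311e+00, -3.33125037e-02]), 'qvel': array([-4.37697186e-04, -1.93006778e-03,  4.35243311e-05, -9.70456909e-04,
        3.94924818e-04, -1.43414398e-03]), 'effort': array([-6.15054232e-04, -7.63742280e+01, -4.34362185e+01,  6.50062412e-02,
        4.25655849e-02, -1.82123395e-04]), 'tool_pos': array([ 254.1982363 , -651.88078574,  291.59995455]), 'tool_rot': array([ 0.58349574,  0.39920151,  0.58410495, -0.39873836]), 'contact_force': array([ 0.10526741, -0.05426459, -0.67943504]), 'ft_torque': array([ 0.00484449,  0.04064045, -0.01337191]), 'width': 91.62295113259307}
78.3
scene {'K': array([[515.89696208,   0.        , 271.86705448],
       [  0.        , 515.89696208, 204.03913443],
       [  0.        ,   0.        ,   1.        ]]), 'world_from_camera': array([[-5.80587230e-01, -5.37257485e-01,  6.11778443e-01,
        -2.38758135e+02],
       [-8.14197752e-01,  3.83751990e-01, -4.35679275e-01,
         5.59506925e+02],
       [-6.99243540e-04, -7.51058456e-01, -6.60235342e-01,
         9.36479701e+02],
       [ 0.00000000e+00,  0.00000000e+00,  0.00000000e+00,
         1.00000000e+00]])}
top {'K': array([[404.03252063,   0.        , 273.14053321],
       [  0.        , 404.03252063, 209.69775519],
       [  0.        ,   0.        ,   1.        ]]), 'world_from_camera': array([[ 1.01508451e-02, -9.87145863e-01,  1.59499233e-01,
         3.87815678e+02],
       [-9.99920099e-01, -1.12223305e-02, -5.81847992e-03,
        -4.16096386e+00],
       [ 7.53364150e-03, -1.59427427e-01, -9.87180905e-01,
         1.13178411e+03],
       [ 0.00000000e+00,  0.00000000e+00,  0.00000000e+00,
         1.00000000e+00]])}
```

View pics/scene0.png

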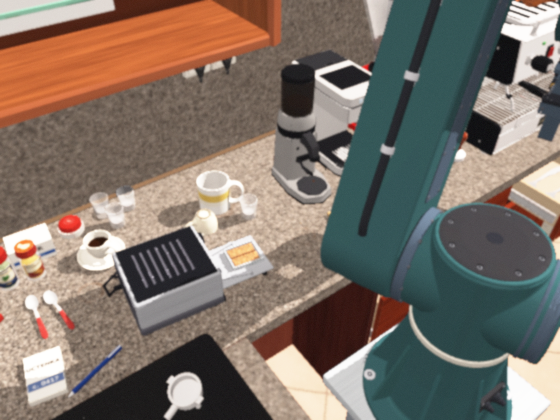

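View pics/top0.png

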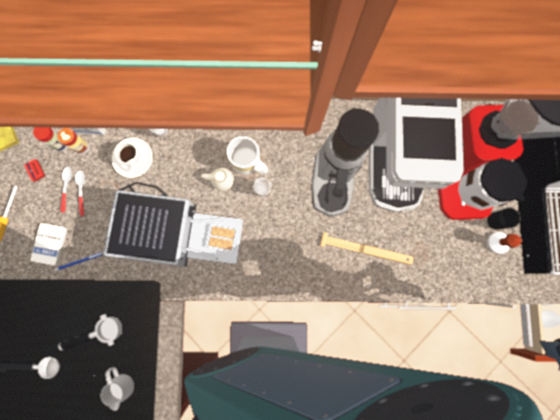

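The top view shows the toaster at columns 105-190, the tray on its shelf near (220,237), and the stick from (322,240) to (412,258). Next I'll zoom in and take positions from the depth.

```bash
cat > h.py <<'E'
import numpy as np,cv2
def load(n):
    z=np.load(n); return z["p"],z["d"],z["K"],z["T"]
def world(d,K,T):
    v,u=np.mgrid[:d.shape[0],:d.shape[1]]
    P=np.stack([(u-K[0,2])/K[0,0]*d,(v-K[1,2])/K[1,1]*d,d,np.ones_like(d)],-1)
    return (P@T.T)[...,:3]
E
python3 - <<'E'
from h import *
p,d,K,T=load("top0.npz"); W=world(d,K,T); np.save("W0.npy",W)
c=p[130:290,90:430]; cv2.imwrite("pics/z1.png",cv2.resize(c[:,170:,::-1],None,fx=4.5,fy=3.6,interpolation=2)[:600,:800])
cv2.imwrite("pics/z2.png",cv2.resize(c[:,:190,::-1],None,fx=3.7,fy=3.7,interpolation=2))
hsv=cv2.cvtColor(p,cv2.COLOR_RGB2HSV)
m=(hsv[...,0]>14)&(hsv[...,0]<32)&(hsv[...,1]>90)&(hsv[...,2]>150); m[:,:310]=0;m[:,430:]=0;m[:225]=0;m[275:]=0
n,l,s,ce=cv2.connectedComponentsWithStats(m.astype(np.uint8)); 
k=1+np.argmax(s[1:,4]);print(s[k]);pts=W[l==k]
print(pts.min(0),pts.max(0),np.median(pts,0))
r=cv2.minAreaRect(pts[:,:2].astype(np.float32));print(r,cv2.boxPoints(r))
# along-axis profile
from numpy.linalg import svd
c=pts[:,:2].mean(0);a=svd(pts[:,:2]-c,full_matrices=False)[2][0];print(c,a)
s_=(pts[:,:2]-c)@a; w=(pts[:,:2]-c)@np.array([-a[1],a[0]])
for b in np.arange(-135,136,10):
    q=(s_>=b)&(s_<b+10)
    if q.any():print(b,q.sum(),w[q].min().round(1),w[q].max().round(1),np.median(pts[q,2]).round(1))
E
```

```text
[356 245  55  20 144]
[ 421.60993204 -388.10645143   -4.67334107] [ 472.88373748 -241.70652473   21.98623116] [ 447.51092129 -287.00128585   15.31472677]
((449.3929748535156, -317.19403076171875), (150.9811553955078, 23.0612850189209), 76.21160888671875) [[ 420.20242 -387.761  ]
 [ 442.59915 -393.25732]
 [ 478.58353 -246.62708]
 [ 456.1868  -241.13074]]
[ 447.68155344 -299.51068474] [0.30489857 0.95238483]
-95 5 -5.2 -2.2 18.5
-85 8 -3.8 -1.0 16.5
-75 7 -3.8 0.1 17.3
-65 7 -2.6 1.2 16.9
-55 7 -1.4 2.1 18.2
-45 5 -0.9 2.1 17.0
-35 8 -0.4 3.1 15.3
-25 6 1.3 3.8 17.5
-15 6 1.7 4.7 17.5
-5 8 1.6 5.6 18.0
5 7 2.6 6.4 16.0
15 6 4.2 7.1 17.6
25 11 -15.1 8.0 16.7
35 27 -13.5 6.7 14.4
45 24 -11.2 8.8 8.2
55 2 7.3 8.7 4.4
```

Run:
```python
from h import *
W=np.load("W0.npy")
np.set_printoptions(linewidth=200)
for r in (200,215,225,237,250,260,265):
    print(r,[(c,*W[r,c].round(0).astype(int)) for c in range(100,250,6)])
```

```text
200 [(100, np.int64(593), np.int64(482), np.int64(-2)), (106, np.int64(593), np.int64(463), np.int64(2)), (112, np.int64(593), np.int64(447), np.int64(1)), (118, np.int64(573), np.int64(386), np.int64(115)), (124, np.int64(573), np.int64(372), np.int64(112)), (130, np.int64(573), np.int64(355), np.int64(116)), (136, np.int64(574), np.int64(341), np.int64(112)), (142, np.int64(574), np.int64(325), np.int64(113)), (148, np.int64(574), np.int64(311), np.int64(110)), (154, np.int64(574), np.int64(294), np.int64(116)), (160, np.int64(574), np.int64(279), np.int64(114)), (166, np.int64(574), np.int64(264), np.int64(115)), (172, np.int64(575), np.int64(249), np.int64(113)), (178, np.int64(574), np.int64(233), np.int64(116)), (184, np.int64(576), np.int64(219), np.int64(109)), (190, np.int64(596), np.int64(226), np.int64(0)), (196, np.int64(596), np.int64(209), np.int64(-2)), (202, np.int64(597), np.int64(193), np.int64(-5)), (208, np.int64(597), np.int64(175), np.int64(-2)), (214, np.int64(597), np.int64(158), np.int64(-3)), (220, np.int64(598), np.int64(141), np.int64(-5)), (226, np.int64(
[... 7183 characters left out ...]
, np.int64(412), np.int64(284), np.int64(1)), (172, np.int64(412), np.int64(268), np.int64(-1)), (178, np.int64(412), np.int64(245), np.int64(26)), (184, np.int64(412), np.int64(228), np.int64(31)), (190, np.int64(413), np.int64(218), np.int64(1)), (196, np.int64(413), np.int64(202), np.int64(-5)), (202, np.int64(413), np.int64(185), np.int64(-2)), (208, np.int64(413), np.int64(168), np.int64(0)), (214, np.int64(414), np.int64(152), np.int64(-2)), (220, np.int64(414), np.int64(135), np.int64(2)), (226, np.int64(414), np.int64(118), np.int64(0)), (232, np.int64(414), np.int64(102), np.int64(1)), (238, np.int64(414), np.int64(85), np.int64(-1)), (244, np.int64(414), np.int64(68), np.int64(4))]
```

View zooms.

View pics/z1.png

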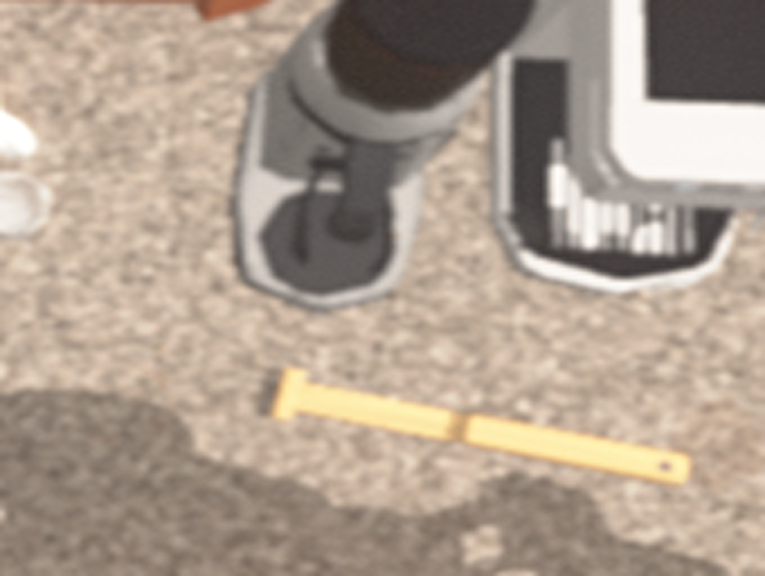

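View pics/z2.png

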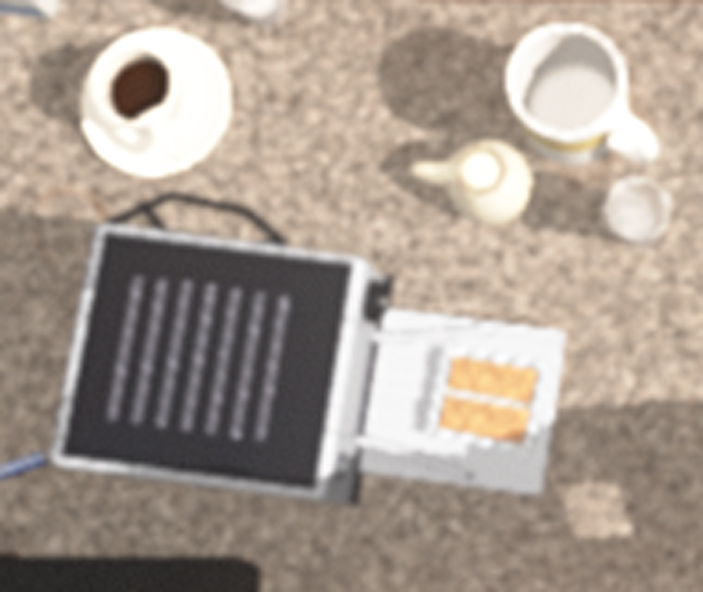

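The head end is at the left of the stick, facing the toaster (+y), and the toaster is slightly yawed. Now I'll fit both.

Run:
```python
from h import *
p,d,K,T=load("top0.npz"); W=np.load("W0.npy")
hsv=cv2.cvtColor(p,cv2.COLOR_RGB2HSV)
print(hsv[245,340],hsv[252,385])
m=(hsv[...,0]>10)&(hsv[...,0]<35)&(hsv[...,1]>95)&(p[...,0]>150); m[:,:310]=0;m[:,430:]=0;m[:225]=0;m[275:]=0
n,l,s,ce=cv2.connectedComponentsWithStats(m.astype(np.uint8)); k=1+np.argmax(s[1:,4]);print(s[k])
# project pixels on plane z for stick (10 blade,20 handle)
def onplane(uv,z):
    uv=np.atleast_2d(uv).astype(float)
    r=np.c_[(uv[:,0]-K[0,2])/K[0,0],(uv[:,1]-K[1,2])/K[1,1],np.ones(len(uv))]@T[:3,:3].T
    o=T[:3,3]; return o+r*((z-o[2])/r[:,2])[:,None]
v,u=np.where(l==k); P=onplane(np.c_[u,v],12)
r=cv2.minAreaRect(P[:,:2].astype(np.float32));print(r)
c=P[:,:2].mean(0);a=np.linalg.svd(P[:,:2]-c,full_matrices=False)[2][0]; a*=np.sign(a[1]);print(c,a,np.degrees(np.arctan2(a[1],a[0])))
s_=(P[:,:2]-c)@a; w=(P[:,:2]-c)@np.array([-a[1],a[0]])
print(s_.min(),s_.max())
for b in np.arange(-140,146,10):
    q=(s_>=b)&(s_<b+10)
    if q.any():print(b,q.sum(),w[q].min().round(1),w[q].max().round(1),w[q].mean().round(1))
# toaster top
t=(W[...,2]>104)&(W[...,2]<122)&(W[...,0]>400)&(W[...,0]<620)&(W[...,1]>200)&(W[...,1]<420)
Q=W[t][:,:2].astype(np.float32); r=cv2.minAreaRect(Q);print("toaster",r,cv2.boxPoints(r))
t=(W[...,2]>24)&(W[...,2]<36)&(W[...,0]>400)&(W[...,0]<580)&(W[...,1]>50)&(W[...,1]<205)
Q=W[t][:,:2].astype(np.float32); r=cv2.minAreaRect(Q);print("shelf",r,cv2.boxPoints(r))
t=(W[...,2]>37)&(W[...,2]<50)&(W[...,0]>440)&(W[...,0]<550)&(W[...,1]>80)&(W[...,1]<170)
Q=W[t][:,:2].astype(np.float32); r=cv2.minAreaRect(Q);print("tray",r,cv2.boxPoints(r))
```

```text
[ 23  86 253] [ 25  75 254]
[358 245  52  19 107]
((448.5196838378906, -318.2617492675781), (144.6767120361328, 22.988693237304688), 75.29156494140625)
[ 448.10350917 -298.89596161] [0.30595342 0.95204648] 72.18446680278008
-90.8750316687006 53.60353240159957
-100 1 -4.1 -4.1 -4.1
-90 6 -5.0 -0.6 -2.8
-80 5 -3.3 -0.6 -2.2
-70 5 -2.4 0.2 -0.8
-60 5 -2.4 1.1 -0.7
-50 6 -1.6 1.9 0.3
-40 5 -0.7 2.8 1.0
-30 5 1.0 3.6 2.2
-20 4 1.9 4.5 3.2
-10 5 2.7 5.4 3.8
0 5 3.6 6.2 5.2
10 4 3.6 6.2 4.9
20 5 4.4 7.1 6.0
30 11 -15.0 7.9 -2.6
40 27 -12.4 7.9 -2.5
50 8 -8.9 8.8 1.4
toaster ((506.252197265625, 311.73760986328125), (193.01759338378906, 169.99073791503906), 83.15901184082031) [[410.36636 226.04008]
 [579.14685 205.79173]
 [602.13806 397.43512]
 [433.35754 417.68347]]
shelf ((498.4163513183594, 146.38070678710938), (135.59085083007812, 145.6893310546875), 83.138427734375) [[417.99384   87.773674]
 [562.63965   70.368034]
 [578.83887  204.98773 ]
 [434.19305  222.39337 ]]
tray ((490.60821533203125, 127.1126480102539), (84.71758270263672, 98.72969818115234), 89.48157501220703) [[440.86212  85.20225]
 [539.5878   84.30894]
 [540.3543  169.02304]
 [441.6286  169.91635]]
```

```bash
cat >> h.py <<'E'
from scipy.spatial.transform import Rotation as Ro
def rot(s):
    q=s["tool_rot"]; return Ro.from_quat([q[1],q[2],q[3],q[0]])
def look(name):
    from cell import env
    s=env.get_state(); i=env.camera_info("wrist"); p,d=env.read_camera("wrist")
    cv2.imwrite(f"pics/{name}.png",p[:,:,::-1]); np.savez(name+".npz",p=p,d=d,K=i["K"],T=i["world_from_camera"])
    return s
def onplane(uv,z,K,T):
    uv=np.atleast_2d(uv).astype(float)
    r=np.c_[(uv[:,0]-K[0,2])/K[0,0],(uv[:,1]-K[1,2])/K[1,1],np.ones(len(uv))]@T[:3,:3].T
    o=T[:3,3]; return o+r*((z-o[2])/r[:,2])[:,None]
def plan(target,yaw=None):
    """yaw: world angle (deg) of the stick/feed; tool z (jaw) perpendicular to it. prints total tool-frame shift then turn"""
    from cell import env
    s=env.get_state(); R=rot(s); 
    print("pos",s["tool_pos"].round(1),"shift tool",(R.inv().apply(np.array(target)-s["tool_pos"])).round(1))
    if yaw is not None:
        best=None
        for sg in(1,-1):
            f=np.array([np.cos(np.radians(yaw)),np.sin(np.radians(yaw)),0])
            z=sg*np.array([-f[1],f[0],0]); x=np.array([0,0,-1.]); y=np.cross(z,x)
            G=Ro.from_matrix(np.c_[x,y,z]); rv=(R.inv()*G).as_rotvec(degrees=True)
            print("turn",rv.round(2),"tool y world",y.round(2))
E
python3 - <<'E'
from h import *
from cell import env
s=env.get_state();R=rot(s);print(R.as_matrix().round(3))
i=env.camera_info("wrist");T=i["world_from_camera"];print(i["K"]);print(R.inv().apply(T[:3,3]-s["tool_pos"]));print((R.inv().as_matrix()@T[:3,:3]).round(3))
plan([445,-330,330],76)
E
```

```text
[[-0.     0.932  0.363]
 [ 0.001  0.363 -0.932]
 [-1.     0.    -0.001]]
[[337.56905548   0.         279.43826622]
 [  0.         337.56905548 204.36367406]
 [  0.           0.           1.        ]]
[-9.45777655e+01  7.60541791e+01  8.95975919e-02]
[[-0.    -0.27   0.963]
 [ 0.001 -0.963 -0.27 ]
 [ 1.     0.001  0.   ]]
pos [ 254.2 -651.9  291.6] shift tool [ -38.1  294.7 -230.6]
turn [ 1.253e+02 -3.000e-02  6.000e-02] tool y world [-0.24 -0.97 -0.  ]
turn [-5.47e+01 -5.00e-02 -3.00e-02] tool y world [0.24 0.97 0.  ]
```

Call:
{"fn": "send_rows", "kwargs": {"commands": [[-3.2, 24.6, -19.2, 0, 0, 0, 0], [-3.2, 24.6, -19.2, 0, 0, 0, 0], [-3.2, 24.6, -19.2, 0, 0, 0, 0], [-3.2, 24.6, -19.2, 0, 0, 0, 0], [-3.2, 24.6, -19.2, 0, 0, 0, 0], [-3.2, 24.6, -19.2, 0, 0, 0, 0], [-3.2, 24.6, -19.2, 0, 0, 0, 0], [-3.2, 24.6, -19.2, 0, 0, 0, 0], [-3.2, 24.6, -19.2, 0, 0, 0, 0], [-3.2, 24.6, -19.2, 0, 0, 0, 0], [-3.2, 24.6, -19.2, 0, 0, 0, 0], [-3.2, 24.6, -19.2, 0, 0, 0, 0]]}}

```text
t: 1.1
tool_pos: [446.0, -328.8, 330.6]
tool_rot: [0.584, 0.399, 0.584, -0.399]
contact_force: [-0.0, -0.2, 0.6]
width: 91.3
```

Call:
{"fn": "send_rows", "kwargs": {"commands": [[0, 0, 0, -6.8, 0, 0, 0], [0, 0, 0, -6.8, 0, 0, 0], [0, 0, 0, -6.8, 0, 0, 0], [0, 0, 0, -6.8, 0, 0, 0], [0, 0, 0, -6.8, 0, 0, 0], [0, 0, 0, -6.8, 0, 0, 0], [0, 0, 0, -6.8, 0, 0, 0], [0, 0, 0, -6.8, 0, 0, 0], [0, 0, 0, 0, 0, 0, 0], [0, 0, 0, 0, 0, 0, 0]]}}

```text
t: 1.93
tool_pos: [445.5, -330.2, 330.5]
tool_rot: [0.701, 0.089, 0.702, -0.089]
contact_force: [0.3, -0.1, 0.4]
width: 91.3
```

Run:
```python
from h import *
s=look("w1");print(s["t"],s["tool_pos"])
plan([445,-330,330],76)
```

```text
1.9333 [ 445.52806325 -330.19601237  330.45209787]
pos [ 445.6 -330.2  330.5] shift tool [ 0.5  0.1 -0.6]
turn [ 1.7945e+02 -1.0000e-02  2.0000e-02] tool y world [-0.24 -0.97 -0.  ]
turn [-0.55 -0.01 -0.01] tool y world [0.24 0.97 0.  ]
```

View pics/w1.png

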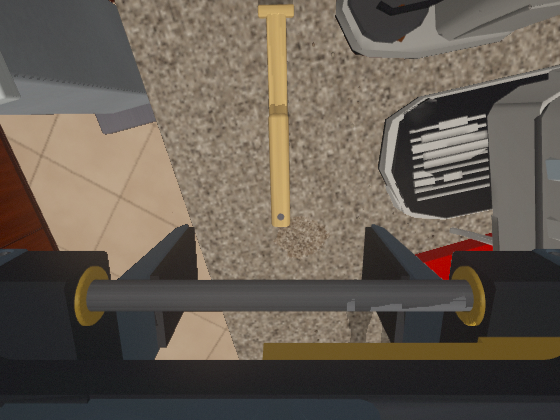

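The wrist view shows the whole stick: the head is at (276,10), the handle/blade step at (279,112), and the butt end with its hole at (281,225).

Run:
```python
from h import *
p,d,K,T=load("w1.npz"); hsv=cv2.cvtColor(p,cv2.COLOR_RGB2HSV)
m=(hsv[...,0]>12)&(hsv[...,0]<32)&(hsv[...,1]>75)&(p[...,0]>170); m[240:]=0; m[:,:230]=0;m[:,330:]=0
n,l,s,ce=cv2.connectedComponentsWithStats(m.astype(np.uint8)); k=1+np.argmax(s[1:,4]);print(s[k])
v,u=np.where(l==k)
W=world(d,K,T)
for r0,r1,z in((120,222,20),(20,100,10)):
    q=(v>=r0)&(v<r1); P=onplane(np.c_[u[q],v[q]],z,K,T)[:,:2]
    c=P.mean(0);vx,vy,_,_=cv2.fitLine(P.astype(np.float32),cv2.DIST_L2,0,.01,.01).ravel(); print(c,np.degrees(np.arctan2(vy,vx)),"width",cv2.minAreaRect(P.astype(np.float32))[1],"z",np.median(W[v[q],u[q],2]))
for r in (v.min(),v.max()):
    uu=u[v==r].mean(); print(r,uu,onplane([uu,r],10,K,T),onplane([uu,r],20,K,T))
for r in range(4,22): print(r,(u[v==r].min(),u[v==r].max()) if (v==r).any() else None,end=' ')
for r in range(98,122): print(r,p[r,278].tolist(),end=' ')
print(onplane([279,112],15,K,T))
# edge of counter
print(W[150,190],W[60,135])
```

```text
[ 258    5   36  102 2016]<stdin>:9: RuntimeWarning: Mean of empty slice.
  ret = um.true_divide(
Traceback (most recent call last):
cv2.error: OpenCV(4.12.0) /io/opencv/modules/imgproc/src/linefit.cpp:50: error: (-215:Assertion failed) count > 0 in function 'fitLine2D_wods'
```

Run:
```python
from h import *
p,d,K,T=load("w1.npz"); hsv=cv2.cvtColor(p,cv2.COLOR_RGB2HSV)
m=(hsv[...,0]>12)&(hsv[...,0]<32)&(hsv[...,1]>75)&(p[...,0]>130); m[240:]=0; m[:,:230]=0;m[:,330:]=0
m=cv2.morphologyEx(m.astype(np.uint8),cv2.MORPH_CLOSE,np.ones((9,3)))
n,l,s,ce=cv2.connectedComponentsWithStats(m); k=1+np.argmax(s[1:,4]);print(s[k])
v,u=np.where(l==k)
W=world(d,K,T)
for r0,r1,z in((120,222,20),(20,100,10)):
    q=(v>=r0)&(v<r1); P=onplane(np.c_[u[q],v[q]],z,K,T)[:,:2]
    c=P.mean(0);vx,vy,_,_=cv2.fitLine(P.astype(np.float32),cv2.DIST_L2,0,.01,.01).ravel(); print(c,np.degrees(np.arctan2(vy,vx)),"width",cv2.minAreaRect(P.astype(np.float32))[1],"z",np.median(W[v[q],u[q],2]))
for r in (v.min(),v.max()):
    uu=u[v==r].mean(); print(r,uu,onplane([uu,r],10,K,T),onplane([uu,r],20,K,T))
for r in range(98,122): print(r,p[r,278].tolist(),end=' ')
print(onplane([279,112],15,K,T))
print(W[150,190],W[60,135])
```

```text
[ 257    0   37  235 4564]
[ 446.33733676 -325.18134819] 77.04143 width (124.44143676757812, 24.215614318847656) z 21.792684704039573
[ 475.09714807 -202.41263285] 76.720276 width (83.97359466552734, 21.834806442260742) z 12.04748179348266
0 290.0 [[ 504.49284351 -147.61123251   10.        ]] [[ 503.53452777 -150.24100387   20.        ]]
234 280.5 [[ 426.68992207 -408.38640737   10.        ]] [[ 427.60631667 -404.73263683   20.        ]]
98 [197, 166, 105] 99 [198, 166, 107] 100 [198, 166, 106] 101 [197, 165, 106] 102 [195, 165, 105] 103 [196, 165, 105] 104 [192, 160, 103] 105 [151, 123, 77] 106 [151, 123, 77] 107 [151, 123, 77] 108 [151, 123, 76] 109 [151, 123, 76] 110 [152, 124, 79] 111 [151, 124, 79] 112 [148, 122, 76] 113 [140, 115, 72] 114 [143, 118, 72] 115 [161, 133, 84] 116 [178, 147, 93] 117 [190, 159, 102] 118 [196, 166, 105] 119 [195, 164, 104] 120 [195, 164, 103] 121 [194, 164, 103] [[ 463.35767395 -258.77002427   15.        ]]
[ 344.41653349 -275.34313212    1.46013915] [ 316.2844644  -160.83140347    3.31882542]
```

Run:
```python
from h import *
p,d,K,T=load("w1.npz")
a=np.array([np.cos(np.radians(76.9)),np.sin(np.radians(76.9))])
print([(r,p[r,276].tolist()) for r in list(range(2,18,1))]); print([(r,p[r,276].tolist()) for r in range(218,232)])
c=np.array([446.34,-325.18])
for n,uv,z,x in(("face",[276,5.5],10,140),("headback",[276,15.5],10,128),("steptop",[279,114],20,25),("stepbot",[279,104.5],10,25),("butt",[281,226.5],20,-115)):
    P=onplane(uv,z,K,T)[0,:2]; s=(P-c)@a; print(n,P,s,"origin",c+a*(s-x))
```

```text
[(2, [85, 78, 65]), (3, [83, 74, 61]), (4, [96, 82, 58]), (5, [161, 132, 82]), (6, [182, 153, 96]), (7, [185, 154, 97]), (8, [189, 158, 100]), (9, [193, 162, 104]), (10, [196, 164, 104]), (11, [199, 167, 106]), (12, [199, 167, 107]), (13, [205, 173, 111]), (14, [197, 167, 106]), (15, [197, 167, 106]), (16, [198, 166, 107]), (17, [196, 165, 103])]
[(218, [191, 161, 105]), (219, [193, 162, 104]), (220, [193, 162, 105]), (221, [193, 162, 103]), (222, [192, 162, 104]), (223, [193, 161, 103]), (224, [193, 163, 104]), (225, [194, 162, 104]), (226, [190, 160, 108]), (227, [154, 141, 122]), (228, [141, 127, 110]), (229, [131, 117, 101]), (230, [123, 109, 92]), (231, [127, 114, 98])]
face [ 488.34213092 -148.9667697 ] 181.1472893191804 origin [ 455.66608692 -285.10352908]
headback [ 485.85580641 -158.48864782] 171.3096801661996 origin [ 456.15619563 -282.99741237]
steptop [ 462.81457634 -260.91016928] 66.33125481061366 origin [ 455.70778294 -284.92435112]
stepbot [ 465.47621819 -250.53677012] 77.03796089542033 origin [ 458.13447187 -274.4962767 ]
butt [ 430.74537914 -395.07857226] -71.61407073497362 origin [ 456.17347759 -282.92314758]
```

Run:
```python
from h import *
W=np.load("W0.npy")
f=np.array([np.cos(np.radians(76.9)),np.sin(np.radians(76.9))]);n=np.array([f[1],-f[0]])
D=W[...,:2]-np.array([456,-284]); s=D@f;w=D@n
for zc in(15,60):
  q=(abs(s)<60)&(W[...,2]>zc)&(W[...,2]<400)&(w>20)&(w<200); print(zc,w[q].min() if q.any() else None)
p,d,K,T=load("w1.npz");W=world(d,K,T);W[230:]=0
D=W[...,:2]-np.array([456,-284]); s=D@f;w=D@n
for zc in(15,60):
  q=(abs(s)<60)&(W[...,2]>zc)&(W[...,2]<400)&(w>20)&(w<200); print(zc,w[q].min() if q.any() else None)
plan([456,-284,82],76.9)
```

```text
15 125.26155402507204
60 144.442823727921
15 46.26660326657263
60 46.26660326657263
pos [ 445.6 -330.2  330.5] shift tool [248.5  47.3  -1.5]
turn [ 1.7855e+02 -1.0000e-02  2.0000e-02] tool y world [-0.23 -0.97 -0.  ]
turn [-1.45 -0.01 -0.01] tool y world [0.23 0.97 0.  ]
```

Call:
{"fn": "send_rows", "kwargs": {"commands": [[20, 5.9, -0.2, -1.45, 0, 0, 0], [25, 5.9, -0.2, 0, 0, 0, 0], [25, 5.9, -0.2, 0, 0, 0, 0], [25, 5.9, -0.2, 0, 0, 0, 0], [25, 5.9, -0.2, 0, 0, 0, 0], [25, 5.9, -0.2, 0, 0, 0, 0], [25, 5.9, -0.2, 0, 0, 0, 0], [25, 5.9, -0.2, 0, 0, 0, 0], [20, 0, 0, 0, 0, 0, 0], [15, 0, 0, 0, 0, 0, 0], [10, 0, 0, 0, 0, 0, 0], [8, 0, 0, 0, 0, 0, 0]]}}

```text
t: 2.98
tool_pos: [454.6, -283.8, 81.7]
tool_rot: [0.702, 0.08, 0.703, -0.08]
contact_force: [0.5, -0.9, 0.2]
width: 90.9
```

Call:
{"fn": "send_rows", "kwargs": {"commands": [[0, 0, 0, 0, 0, 0, 0], [0, 0, 0, 0, 0, 0, 0], [0, 0, 0, 0, 0, 0, 0]]}}

```text
t: 3.23
tool_pos: [455.1, -284.3, 83.4]
tool_rot: [0.703, 0.079, 0.702, -0.08]
contact_force: [0.9, -0.4, 0.8]
width: 91.4
```

Run:
```python
from h import *
s=look("w2");print(s["t"],s["contact_force"])
plan([456,-284,82],76.9)
```

```text
3.2333 [ 0.92098348 -0.38329374  0.7630173 ]
pos [ 455.2 -284.3   83.5] shift tool [1.5 0.5 0.8]
turn [-1.7978e+02 -5.0000e-02  1.2000e-01] tool y world [-0.23 -0.97 -0.  ]
turn [0.22 0.07 0.03] tool y world [0.23 0.97 0.  ]
```

View pics/w2.png

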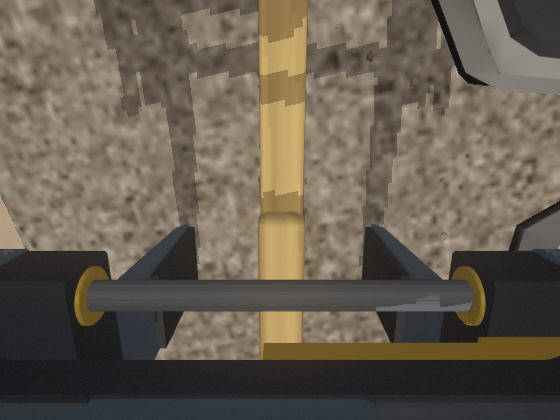

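The stick is centred between the fingers, with the handle/blade step at row 213. Closing now.

Call:
{"fn": "send_rows", "kwargs": {"commands": [[1.5, 0, 0.4, 0, 0, 0, 255], [0, 0, 0, 0, 0, 0, 255], [0, 0, 0, 0, 0, 0, 255], [0, 0, 0, 0, 0, 0, 255], [0, 0, 0, 0, 0, 0, 255], [0, 0, 0, 0, 0, 0, 255], [0, 0, 0, 0, 0, 0, 255], [0, 0, 0, 0, 0, 0, 255]]}}

```text
t: 3.95
tool_pos: [455.1, -284.0, 81.1]
tool_rot: [0.703, 0.079, 0.703, -0.079]
contact_force: [0.6, 0.5, -0.6]
width: 40.4
```

Call:
{"fn": "send_rows", "kwargs": {"commands": [[0, 0, 0, 0, 0, 0, 255], [0, 0, 0, 0, 0, 0, 255]]}}

```text
t: 4.12
tool_pos: [455.1, -284.0, 81.1]
tool_rot: [0.703, 0.079, 0.703, -0.079]
contact_force: [-0.2, -0.3, -0.4]
width: 27.5
```

Call:
{"fn": "send_rows", "kwargs": {"commands": [[0, 0, 0, 0, 0, 0, 255], [0, 0, 0, 0, 0, 0, 255], [0, 0, 0, 0, 0, 0, 255], [-5, 0, 0, 0, 0, 0, 255], [-15, 0, 0, 0, 0, 0, 255], [-20, 0, 0, 0, 0, 0, 255], [-20, 0, 0, 0, 0, 0, 255], [-20, 0, 0, 0, 0, 0, 255], [-20, 0, 0, 0, 0, 0, 255], [-10, 0, 0, 0, 0, 0, 255], [0, 0, 0, 0, 0, 0, 255]]}}

```text
t: 5.03
tool_pos: [455.9, -284.6, 193.3]
tool_rot: [0.704, 0.079, 0.702, -0.08]
contact_force: [0.8, -0.4, 0.0]
width: 23.8
```

Run:
```python
from h import *
s=look("w3");print(s["t"],s["contact_force"],s["ft_torque"],s["width"])
plan([480,55,330],83.1)
from cell import env
p,d=env.read_camera("scene");cv2.imwrite("pics/s3.png",p[:,:,::-1])
```

```text
5.0333 [ 0.75656698 -0.44655471  0.01419038] [-0.0736675  -0.11843654  0.01295384] 23.791890944200784
pos [ 455.4 -284.2  191.8] shift tool [-138.5  336.1  -51.2]
turn [ 1.7406e+02  7.0000e-02 -1.4000e-01] tool y world [-0.12 -0.99 -0.  ]
turn [-5.94  0.09  0.04] tool y world [0.12 0.99 0.  ]
```

View pics/w3.png

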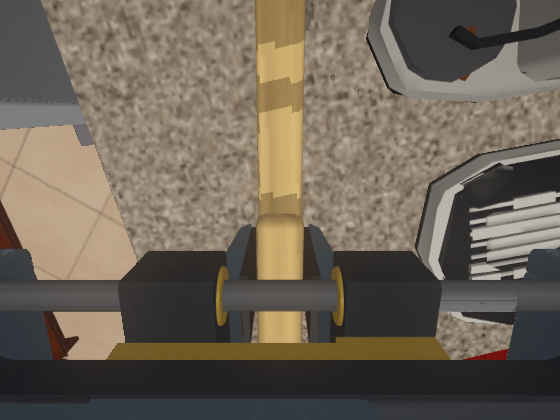

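View pics/s3.png

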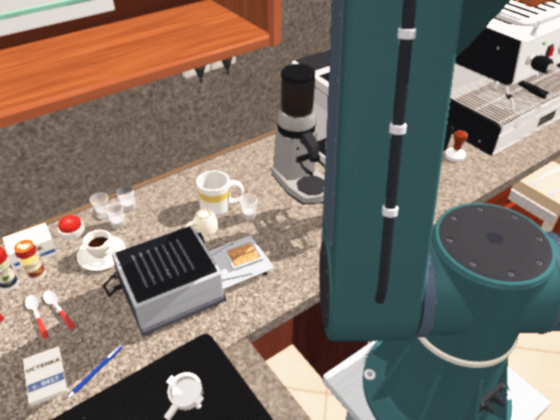

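The stick is held with 23.8 mm between the fingers, and its step is at row 213 as before, so it has not slipped. Next I'll check the grinder clearance along the path.

Run:
```python
from h import *
W=np.load("W0.npy")
for z in(60,120,200,300):
    q=(W[...,2]>z)&(W[...,2]<700)&(W[...,1]>-330)&(W[...,1]<100)&(W[...,0]>480)
    print(z,W[q][:,0].min(), W[q][np.argmin(W[q][:,0])])
q=(W[...,0]>480)&(W[...,2]>450)&(W[...,2]<1000); print("cupboard",W[q].min(0))
```

```text
60 570.9439902780957 [ 570.94399028 -193.48887904   88.53400233]
120 585.4386179445077 [ 585.43861794 -177.39246765  123.04595808]
200 597.7596610885103 [ 597.75966109 -322.58625621  255.43478088]
300 629.2114695582991 [629.21146956 -63.61511529 462.91160092]
cupboard [ 629.21146956 -515.62580887  450.0290924 ]
```

Call:
{"fn": "send_rows", "kwargs": {"commands": [[-11.5, 14, -2, 0, 0, 0, 255], [-12.6, 30, -4.6, 0, 0, 0, 255], [-12.6, 30, -4.6, 0, 0, 0, 255], [-12.6, 30, -4.6, 0, 0, 0, 255], [-12.6, 30, -4.6, 0, 0, 0, 255], [-12.6, 30, -4.6, 0, 0, 0, 255], [-12.6, 30, -4.6, 0, 0, 0, 255], [-12.6, 30, -4.6, 0, 0, 0, 255], [-12.6, 30, -4.6, 0, 0, 0, 255], [-12.6, 30, -4.6, 0, 0, 0, 255], [-12.6, 30, -4.6, 0, 0, 0, 255], [0, 22, -3, -5.9, 0, 0, 255]]}}

```text
t: 6.13
tool_pos: [480.5, 57.0, 329.5]
tool_rot: [0.706, 0.043, 0.705, -0.043]
contact_force: [0.4, -0.2, -0.6]
width: 24.1
```

Call:
{"fn": "send_rows", "kwargs": {"commands": [[0, 0, 0, 0, 0, 0, 255], [0, 0, 0, 0, 0, 0, 255], [0, 0, 0, 0, 0, 0, 255]]}}

```text
t: 6.38
tool_pos: [479.7, 54.6, 327.4]
tool_rot: [0.705, 0.043, 0.707, -0.043]
contact_force: [-0.7, -0.2, -0.7]
width: 23.9
```

Run:
```python
from h import *
s=look("w4");print(s["t"],s["contact_force"],s["ft_torque"],s["width"])
plan([480,55,330],83.1)
```

```text
6.3833 [-0.71785333 -0.24319964 -0.73639494] [-0.01033652 -0.06206691 -0.05884467] 23.871136631982402
pos [479.8  54.3 327.6] shift tool [-2.4  0.7  0.2]
turn [1.7986e+02 4.0000e-02 1.6000e-01] tool y world [-0.12 -0.99 -0.  ]
turn [-0.14 -0.1   0.02] tool y world [0.12 0.99 0.  ]
```

View pics/w4.png

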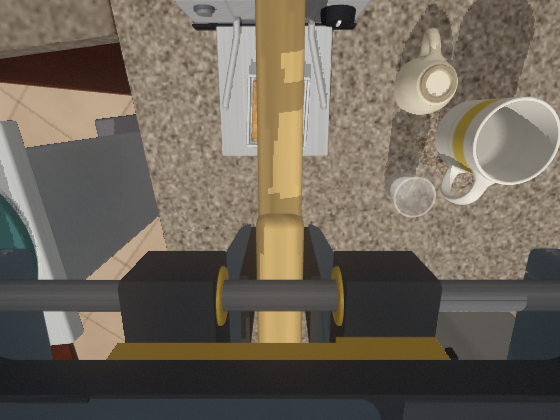

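Run:
```python
from h import *
p,d,K,T=load("w4.npz")
cv2.imwrite("pics/z4.png",cv2.resize(p[0:165,170:370,::-1],None,fx=3.6,fy=3.6,interpolation=2))
```

```text
(no output)
```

View pics/z4.png

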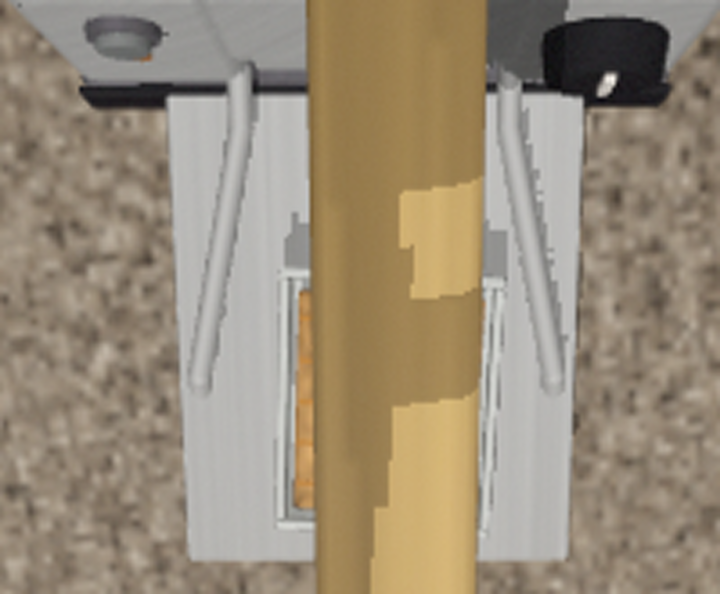

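Run:
```python
from h import *
p,d,K,T=load("w4.npz")
f=lambda a,z:onplane(np.array(a)/3.6+np.array([169.6,-0.4]),z,K,T)[:,:2]
S=f([[190,558],[568,558],[583,97],[168,95]],30);print(S.round(1))
Tr=f([[277,526],[487,533],[506,276],[280,270]],42);print(Tr.round(1))
G=f([[200,390],[553,390],[240,75],[510,85]],38);print("guides",G.round(1))
near=S[:2].mean(0);far=S[2:].mean(0);ax=far-near;L=np.hypot(*ax);print("shelf len",L,"w",np.hypot(*(S[1]-S[0])),np.hypot(*(S[2]-S[3])),"yaw",np.degrees(np.arctan2(ax[1],ax[0])), np.degrees(np.arctan2(*(S[1]-S[0])[[0,1]])), [np.degrees(np.arctan2(*(S[j]-S[i])[[1,0]])) for i,j in((0,3),(1,2))])
print("mouth est",far,near+ax/L*137)
rm=Tr[:2].mean(0);fm=Tr[2:].mean(0);print("tray",np.hypot(*(fm-rm)),np.hypot(*(Tr[1]-Tr[0])),np.hypot(*(Tr[2]-Tr[3])),"yaw",np.degrees(np.arctan2(*(fm-rm)[::-1])))
yaw=np.degrees(np.arctan2(ax[1],ax[0]));u=ax/L;n=np.array([-u[1],u[0]])
for nm,q in(("rear",rm),("front",fm),*zip("abcd",Tr),*zip("ghij",G)): print(nm,((q-far)@u).round(1),((q-far)@n).round(1))
W=world(d,K,T); q=W[130:150,228:245,2];print("shelf z",np.median(q)); q=W[170:220,180:240,2];print("table z",np.median(q))
```

```text
[[416.6  88.4]
 [537.3  73.7]
 [552.8 207. ]
 [432.7 222.2]]
[[447.2  96.2]
 [511.6  86.2]
 [524.7 159.9]
 [459.1 169.6]]
guides [[429.6 139.2]
 [536.  126.2]
 [455.1 222.9]
 [531.1 211. ]]
shelf len 134.4453869808728 w 121.58550951084949 121.0943312049719 yaw 83.25717363692807 96.94568245716285 [np.float64(83.15193268007535), np.float64(83.36290853623665)]
mouth est [492.75332016 214.60105259] [493.0532651  217.13799577]
tray 74.63336648225743 65.09618871802635 66.29990217518728 yaw 80.39151400721987
rear -124.1 -1.2
front -49.6 -5.0
a -122.9 31.3
b -125.3 -33.8
c -50.5 -38.1
d -48.6 28.2
g -82.3 53.9
h -82.7 -53.4
i 3.9 38.4
j 0.9 -38.5
shelf z 32.11163975268008
table z 2.0811505375262698
```

Run:
```python
from h import *
plan([459.3,-71.5,113],83.25)
```

```text
pos [479.8  54.3 327.6] shift tool [ 214.6 -127.2   -4.5]
turn [1.7971e+02 4.0000e-02 1.6000e-01] tool y world [-0.12 -0.99 -0.  ]
turn [-0.29 -0.1   0.02] tool y world [0.12 0.99 0.  ]
```

Call:
{"fn": "send_rows", "kwargs": {"commands": [[0, -15, -0.9, -0.29, 0, 0, 255], [0, -26, -0.9, 0, 0, 0, 255], [5, -26, -0.9, 0, 0, 0, 255], [20, -26, -0.9, 0, 0, 0, 255], [27, -20, -0.9, 0, 0, 0, 255], [27, -14.2, 0, 0, 0, 0, 255], [27, 0, 0, 0, 0, 0, 255], [27, 0, 0, 0, 0, 0, 255], [27, 0, 0, 0, 0, 0, 255], [27, 0, 0, 0, 0, 0, 255], [18, 0, 0, 0, 0, 0, 255], [9.6, 0, 0, 0, 0, 0, 255]]}}

```text
t: 7.43
tool_pos: [459.3, -71.6, 111.5]
tool_rot: [0.705, 0.042, 0.707, -0.042]
contact_force: [-0.2, 0.6, -1.0]
width: 23.8
```

Call:
{"fn": "send_rows", "kwargs": {"commands": [[0, 0, 0, 0, 0, 0, 255], [0, 0, 0, 0, 0, 0, 255], [0, 0, 0, 0, 0, 0, 255]]}}

```text
t: 7.68
tool_pos: [461.4, -71.3, 115.0]
tool_rot: [0.706, 0.041, 0.705, -0.041]
contact_force: [0.6, 0.2, -0.2]
width: 23.9
```

Run:
```python
from h import *
from cell import env
s=env.get_state();print(s["t"],s["contact_force"],s["ft_torque"],s["width"])
plan([459.3,-71.5,113],83.25)
for n in ("top","scene"):
    p,d=env.read_camera(n);i=env.camera_info(n);np.savez(n+"5.npz",p=p,d=d,K=i["K"],T=i["world_from_camera"])
    c=p[150:290,150:350] if n=="top" else p[170:350,180:420]
    cv2.imwrite(f"pics/{n}5.png",cv2.resize(c[:,:,::-1],None,fx=3.3,fy=3.3,interpolation=2))
```

```text
7.6833 [ 0.64865781  0.21096416 -0.22945343] [-0.02642719 -0.13548784 -0.04640762] 23.92072229390235
pos [461.4 -71.3 115. ] shift tool [ 2.  -0.4 -2. ]
turn [-1.7994e+02 -1.0000e-02  1.2000e-01] tool y world [-0.12 -0.99 -0.  ]
turn [0.06 0.08 0.01] tool y world [0.12 0.99 0.  ]
```

View pics/top5.png

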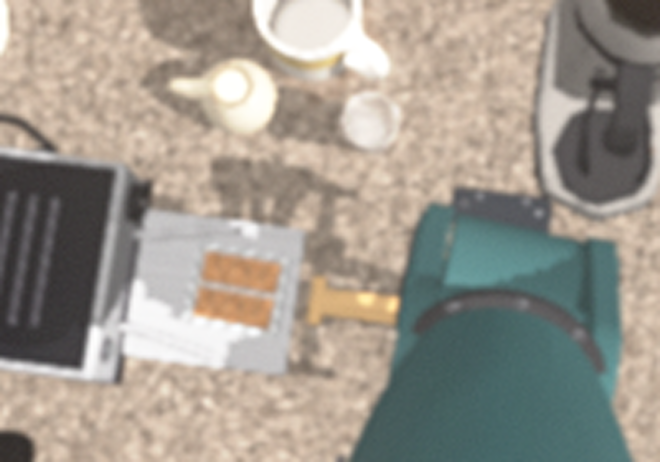

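View pics/scene5.png

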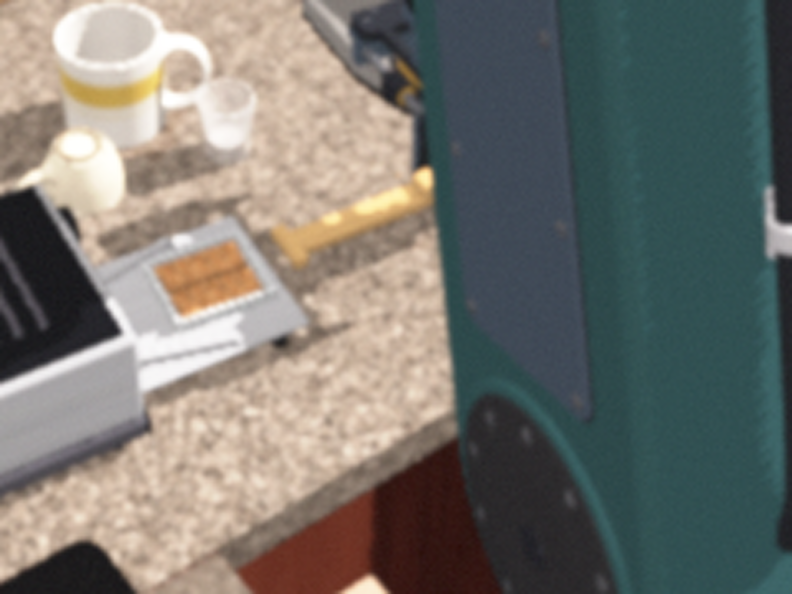

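The head sits just off the shelf's rear edge and in line with it: (325,300) against the shelf edge at about 300 in the zoomed top view. Now I'll check its height and line from depth.

Run:
```python
from h import *
u_=np.array([.1175,.9931]);n=np.array([-u_[1],u_[0]]);M=np.array([492.9,216.6])
p,d,K,T=load("top5.npz");W=world(d,K,T)
b=W[236:246,249:270].reshape(-1,3); 
D=b[:,:2]-M;s=D@u_;l=D@n;q=(b[:,2]>30)
for lo in range(-215,-140,10):
    k=q&(s>lo)&(s<lo+10); 
    if k.any():print(lo,k.sum(),b[k,2].mean().round(1),l[k].min().round(1),l[k].max().round(1))
print("smax",s[q].max(),"table",np.median(W[250:262,255:270,2]),"shelf",np.median(W[258:262,200:230,2]))
```

```text
-215 24 43.6 -15.5 1.8
-205 27 43.4 -14.2 2.7
-195 28 43.7 -15.6 3.8
-185 30 43.8 -14.3 5.4
-175 30 43.5 -14.9 6.3
-165 10 43.1 -15.1 6.4
smax -162.14100980049272 table -0.3812491747326021 shelf 28.392133258980834
```

Run:
```python
from h import *
from cell import env
u_=np.array([.1175,.9931]);n=np.array([-u_[1],u_[0]]);M=np.array([492.9,216.6])
p,d,K,T=load("top5.npz"); hsv=cv2.cvtColor(p,cv2.COLOR_RGB2HSV)
m=(hsv[...,0]>8)&(hsv[...,0]<32)&(hsv[...,1]>100);m[:,:243]=0;m[:,272:]=0;m[:225]=0;m[258:]=0
v,u=np.where(m);P=onplane(np.c_[u,v],43.5,K,T)[:,:2]-M;s=P@u_;l=P@n
for lo in range(-220,-140,6):
    k=(s>lo)&(s<=lo+6)
    if k.any():print(lo,k.sum(),s[k].max().round(1),l[k].min().round(1),l[k].max().round(1),((l[k].min()+l[k].max())/2).round(1))
# shelf lateral centre in the same picture
W=world(d,K,T);D=W[...,:2]-M;s=D@u_;l=D@n
k=(W[...,2]>20)&(W[...,2]<52)&(s>-130)&(s<-10)&(abs(l)<90)
for lo in range(-130,-10,20):
    j=k&(s>lo)&(s<lo+20);print(lo,l[j].min().round(1),l[j].max().round(1))
hs=(hsv[...,0]<22)&(hsv[...,1]>110)&(W[...,2]>25)&(W[...,2]<50)&(s>-125)&(s<-30);print("bread",s[hs].min(),s[hs].max(),l[hs].min(),l[hs].max())
print(env.get_state()["tool_pos"],env.get_state()["t"])
```

```text
-220 8 -214.1 -13.4 2.9 -5.3
-214 13 -208.2 -12.8 3.9 -4.4
-208 16 -202.2 -12.1 4.6 -3.7
-202 13 -196.5 -11.4 5.3 -3.0
-196 8 -190.8 -4.7 5.7 0.5
-190 12 -184.3 -12.0 4.0 -4.0
-184 16 -178.1 -11.6 5.1 -3.3
-178 15 -172.1 -10.9 5.4 -2.8
-172 14 -166.0 -10.2 3.8 -3.2
-166 14 -160.3 -11.9 4.5 -3.7
-160 27 -154.1 -19.2 13.5 -2.9
-154 16 -150.7 -21.6 11.2 -5.2
-130 -63.0 59.0
-110 -62.4 58.7
-90 -62.3 59.0
-70 -62.5 58.8
-50 -63.0 59.0
-30 -62.4 59.1
bread -117.01886193354913 -59.36037160498025 -28.374427478129046 20.002281436474757
[461.4548326  -71.14486622 115.1767484 ] 7.7833
```

Call:
{"fn": "send_rows", "kwargs": {"commands": [[0.7, 2, -0.7, 0, 0, 0, 255], [0.8, 4, -0.8, 0, 0, 0, 255], [0, 5, 0, 0, 0, 0, 255], [0, 4, 0, 0, 0, 0, 255], [0, 3, 0, 0, 0, 0, 255], [0, 0, 0, 0, 0, 0, 255]]}}

```text
t: 8.28
tool_pos: [461.5, -52.2, 112.6]
tool_rot: [0.706, 0.041, 0.706, -0.041]
contact_force: [-0.5, 0.1, -0.7]
width: 23.7
```

```bash
cat >> h.py <<'E'
def st():
    from cell import env
    s=env.get_state();u=np.array([.1175,.9931]);n=np.array([-u[1],u[0]]);M=np.array([492.9,216.6])
    D=s["tool_pos"][:2]-M;R=rot(s).as_matrix();y=R[:,1]
    print("t",round(s["t"],2),"tip s",round(D@u+140,1),"lat",round(D@n,1),"z",round(s["tool_pos"][2],1),"yaw",round(np.degrees(np.arctan2(y[1],y[0])),2),"pitch",round(np.degrees(y[2]),2),"F feed",round(s["contact_force"][:2]@u,2),"F",s["contact_force"].round(2),"w",round(s["width"],1))
E
python3 -c "
from h import *
st()"
```

```text
t 8.28 tip s -130.6 lat -0.4 z 112.6 yaw 83.39 pitch 0.0 F feed 0.07 F [-0.54  0.13 -0.74] w 23.7
```

Call:
{"fn": "send_rows", "kwargs": {"commands": [[0, 2, 0, 0, 0, 0, 255], [0, 3, 0, 0, 0, 0, 255], [0, 4, 0, 0, 0, 0, 255], [0, 4, 0, 0, 0, 0, 255], [0, 5, 0, 0, 0, 0, 255], [0, 5, 0, 0, 0, 0, 255], [0, 5, 0, 0, 0, 0, 255], [0, 5, 0, 0, 0, 0, 255], [0, 5, 0, 0, 0, 0, 255], [0, 5, 0, 0, 0, 0, 255], [0, 3, 0, 0, 0, 0, 255], [0, 0, 0, 0, 0, 0, 255]]}}

```text
t: 9.28
tool_pos: [466.8, -6.6, 112.5]
tool_rot: [0.706, 0.041, 0.706, -0.041]
contact_force: [-0.4, -0.5, -0.9]
width: 24.0
```

Run:
```python
from h import *
from cell import env
st()
for n in ("top","scene"):
    p,d=env.read_camera(n);i=env.camera_info(n);np.savez(n+"6.npz",p=p,d=d,K=i["K"],T=i["world_from_camera"])
    c=p[190:290,150:310] if n=="top" else p[170:350,180:420]
    cv2.imwrite(f"pics/{n}6.png",cv2.resize(c[:,:,::-1],None,fx=3.3 if n!="top" else 5,fy=3.3 if n!="top" else 5,interpolation=2))
```

```text
t 9.28 tip s -84.7 lat -0.3 z 112.5 yaw 83.37 pitch 0.01 F feed -0.59 F [-0.41 -0.54 -0.9 ] w 24.0
```

View pics/top6.png

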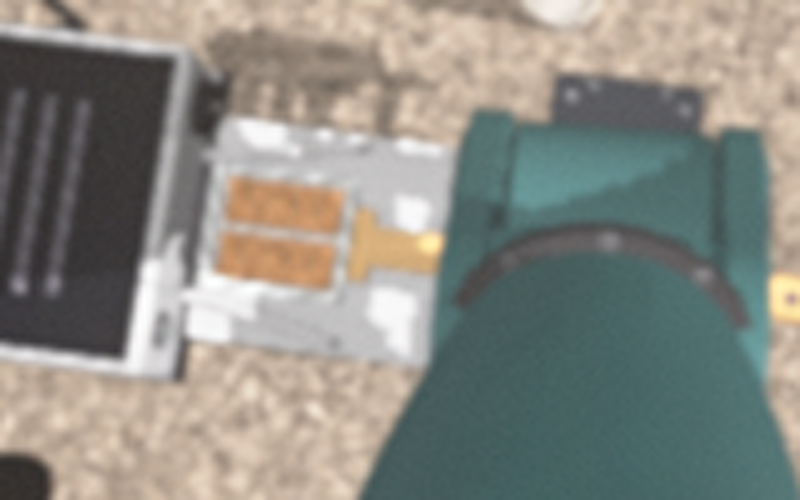

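View pics/scene6.png

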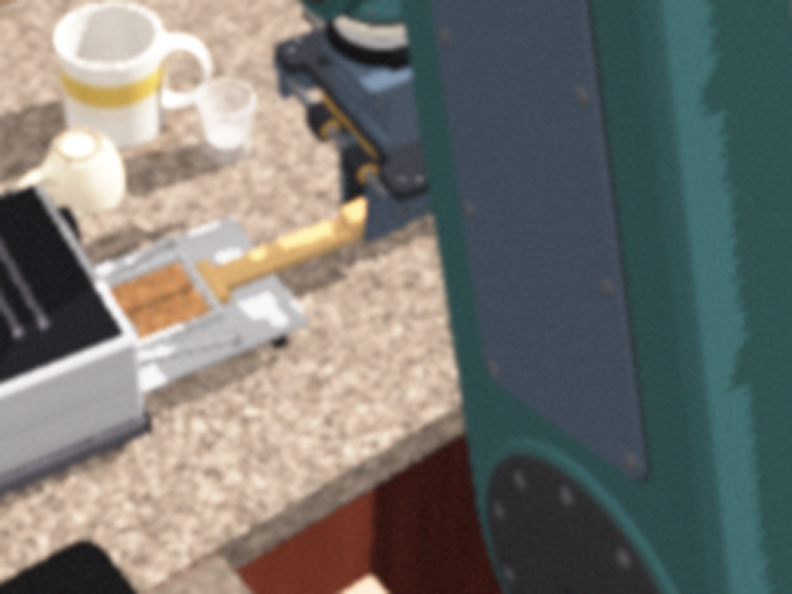

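The head is centred behind the tray, which is square between the guides with its front at the mouth.

Call:
{"fn": "send_rows", "kwargs": {"commands": [[0, 3, 0, 0, 0, 0, 255], [0, 4, 0, 0, 0, 0, 255], [0, 5, 0, 0, 0, 0, 255], [0, 5, 0, 0, 0, 0, 255], [0, 5, 0, 0, 0, 0, 255], [0, 5, 0, 0, 0, 0, 255], [0, 5, 0, 0, 0, 0, 255], [0, 5, 0, 0, 0, 0, 255], [0, 5, 0, 0, 0, 0, 255], [0, 5, 0, 0, 0, 0, 255]]}}

```text
t: 10.22
tool_pos: [472.1, 40.0, 112.5]
tool_rot: [0.706, 0.041, 0.706, -0.041]
contact_force: [-0.1, -4.6, -0.6]
width: 24.0
```

```bash
python3 -c "
from h import *
st()"
```

```text
t 10.22 tip s -37.8 lat -0.1 z 112.5 yaw 83.36 pitch -0.01 F feed -4.63 F [-0.1  -4.65 -0.57] w 24.0
```

Call:
{"fn": "send_rows", "kwargs": {"commands": [[0, 4, 0, 0, 0, 0, 255], [0, 4, 0, 0, 0, 0, 255], [0, 4, 0, 0, 0, 0, 255], [0, 4, 0, 0, 0, 0, 255], [0, 4, 0, 0, 0, 0, 255], [0, 3, 0, 0, 0, 0, 255]]}}

```text
t: 10.72
tool_pos: [474.9, 62.8, 112.6]
tool_rot: [0.706, 0.041, 0.706, -0.041]
contact_force: [-0.6, -3.2, -0.9]
width: 23.9
```

```bash
python3 -c "
from h import *
st()"
```

```text
t 10.72 tip s -14.9 lat -0.2 z 112.6 yaw 83.34 pitch 0.0 F feed -3.23 F [-0.63 -3.18 -0.93] w 23.9
```

Call:
{"fn": "send_rows", "kwargs": {"commands": [[0, 2, 0, 0, 0, 0, 255], [0, 2, 0, 0, 0, 0, 255], [0, 2, 0, 0, 0, 0, 255], [0, 2, 0, 0, 0, 0, 255], [0, 2, 0, 0, 0, 0, 255]]}}

```text
t: 11.13
tool_pos: [476.0, 72.4, 112.5]
tool_rot: [0.706, 0.041, 0.706, -0.041]
contact_force: [-1.1, -3.5, -1.5]
width: 23.8
```

Call:
{"fn": "send_rows", "kwargs": {"commands": [[0, 2, 0, 0, 0, 0, 255], [0, 2, 0, 0, 0, 0, 255], [0, 2, 0, 0, 0, 0, 255], [0, 2, 0, 0, 0, 0, 255], [0, 2, 0, 0, 0, 0, 255]]}}

```text
t: 11.55
tool_pos: [477.2, 82.4, 112.5]
tool_rot: [0.706, 0.041, 0.706, -0.041]
contact_force: [-0.4, -3.2, -0.7]
width: 23.9
```

Call:
{"fn": "send_rows", "kwargs": {"commands": [[0, 2, 0, 0, 0, 0, 255], [0, 2, 0, 0, 0, 0, 255], [0, 2, 0, 0, 0, 0, 255]]}}

```text
t: 11.8
tool_pos: [477.9, 88.4, 112.6]
tool_rot: [0.706, 0.041, 0.706, -0.041]
contact_force: [-0.4, -3.0, -0.5]
width: 24.0
```

Call:
{"fn": "send_rows", "kwargs": {"commands": [[0, 2, 0, 0, 0, 0, 255], [0, 2, 0, 0, 0, 0, 255], [0, 2, 0, 0, 0, 0, 255]]}}

```text
t: 12.05
tool_pos: [478.6, 94.3, 112.5]
tool_rot: [0.706, 0.041, 0.706, -0.041]
contact_force: [0.5, -3.4, -1.2]
width: 23.7
```

Call:
{"fn": "send_rows", "kwargs": {"commands": [[0, 2, 0, 0, 0, 0, 255], [0, 2, 0, 0, 0, 0, 255], [0, 2, 0, 0, 0, 0, 255]]}}

```text
t: 12.3
tool_pos: [479.1, 100.1, 112.5]
tool_rot: [0.706, 0.041, 0.706, -0.041]
contact_force: [-0.5, -8.0, -0.0]
width: 23.9
```

```bash
python3 -c "
from h import *
st()"
```

```text
t 12.3 tip s 22.6 lat -0.0 z 112.5 yaw 83.35 pitch -0.02 F feed -8.05 F [-0.48 -8.04 -0.04] w 23.9
```

Ejector felt: the push rose from 3 N to 8 N between y = 94 and 100. Home should be about y = 128-134.

Call:
{"fn": "send_rows", "kwargs": {"commands": [[0, 1.5, 0, 0, 0, 0, 255], [0, 1.5, 0, 0, 0, 0, 255], [0, 1.5, 0, 0, 0, 0, 255], [0, 1.5, 0, 0, 0, 0, 255], [0, 1.5, 0, 0, 0, 0, 255], [0, 1.5, 0, 0, 0, 0, 255]]}}

```text
t: 12.8
tool_pos: [480.1, 108.9, 112.5]
tool_rot: [0.706, 0.041, 0.706, -0.041]
contact_force: [-1.3, -10.0, 0.2]
width: 23.8
```

Call:
{"fn": "send_rows", "kwargs": {"commands": [[0, 1.5, 0, 0, 0, 0, 255], [0, 1.5, 0, 0, 0, 0, 255], [0, 1.5, 0, 0, 0, 0, 255], [0, 1.5, 0, 0, 0, 0, 255]]}}

```text
t: 13.13
tool_pos: [480.8, 114.8, 112.4]
tool_rot: [0.706, 0.041, 0.706, -0.041]
contact_force: [-1.1, -10.2, 0.0]
width: 24.0
```

Call:
{"fn": "send_rows", "kwargs": {"commands": [[0, 1, 0, 0, 0, 0, 255], [0, 1, 0, 0, 0, 0, 255], [0, 1, 0, 0, 0, 0, 255], [0, 1, 0, 0, 0, 0, 255], [0, 1, 0, 0, 0, 0, 255]]}}

```text
t: 13.55
tool_pos: [481.3, 119.7, 112.4]
tool_rot: [0.706, 0.041, 0.706, -0.041]
contact_force: [-1.2, -10.3, 0.7]
width: 23.8
```

```bash
python3 -c "
from h import *
st()"
```

```text
t 13.55 tip s 42.4 lat 0.1 z 112.4 yaw 83.34 pitch -0.04 F feed -10.41 F [ -1.17 -10.34   0.74] w 23.8
```

Call:
{"fn": "send_rows", "kwargs": {"commands": [[0, 1, 0, 0, 0, 0, 255], [0, 1, 0, 0, 0, 0, 255], [0, 1, 0, 0, 0, 0, 255], [0, 1, 0, 0, 0, 0, 255]]}}

```text
t: 13.88
tool_pos: [481.8, 123.6, 112.4]
tool_rot: [0.706, 0.041, 0.706, -0.041]
contact_force: [-0.6, -11.8, 1.2]
width: 24.1
```

Call:
{"fn": "send_rows", "kwargs": {"commands": [[0, 0.7, 0, 0, 0, 0, 255], [0, 0.7, 0, 0, 0, 0, 255]]}}

```text
t: 14.05
tool_pos: [482.0, 125.0, 112.4]
tool_rot: [0.706, 0.041, 0.706, -0.041]
contact_force: [-1.3, -11.2, 0.8]
width: 24.2
```

Call:
{"fn": "send_rows", "kwargs": {"commands": [[0, 0.7, 0, 0, 0, 0, 255], [0, 0.7, 0, 0, 0, 0, 255]]}}

```text
t: 14.22
tool_pos: [482.1, 126.4, 112.4]
tool_rot: [0.706, 0.041, 0.706, -0.041]
contact_force: [-0.9, -11.2, 0.6]
width: 23.8
```

Call:
{"fn": "send_rows", "kwargs": {"commands": [[0, 0.6, 0, 0, 0, 0, 255]]}}

```text
t: 14.3
tool_pos: [482.2, 127.0, 112.4]
tool_rot: [0.706, 0.041, 0.706, -0.041]
contact_force: [-0.9, -11.6, 0.8]
width: 23.8
```

Call:
{"fn": "send_rows", "kwargs": {"commands": [[0, 0.6, 0, 0, 0, 0, 255]]}}

```text
t: 14.38
tool_pos: [482.3, 127.5, 112.4]
tool_rot: [0.706, 0.041, 0.706, -0.041]
contact_force: [-0.6, -11.2, 0.5]
width: 23.9
```

Call:
{"fn": "send_rows", "kwargs": {"commands": [[0, 0.5, 0, 0, 0, 0, 255]]}}

```text
t: 14.47
tool_pos: [482.3, 128.0, 112.4]
tool_rot: [0.706, 0.041, 0.706, -0.041]
contact_force: [-1.3, -11.5, 0.4]
width: 23.9
```

Call:
{"fn": "send_rows", "kwargs": {"commands": [[0, 0.5, 0, 0, 0, 0, 255]]}}

```text
t: 14.55
tool_pos: [482.4, 128.6, 112.5]
tool_rot: [0.706, 0.041, 0.706, -0.041]
contact_force: [-0.5, -11.4, 0.6]
width: 23.8
```

Call:
{"fn": "send_rows", "kwargs": {"commands": [[0, 0.5, 0, 0, 0, 0, 255]]}}

```text
t: 14.63
tool_pos: [482.4, 129.1, 112.4]
tool_rot: [0.706, 0.041, 0.706, -0.041]
contact_force: [-1.1, -10.6, 0.2]
width: 24.2
```

Call:
{"fn": "send_rows", "kwargs": {"commands": [[0, 0.5, 0, 0, 0, 0, 255]]}}

```text
t: 14.72
tool_pos: [482.5, 129.6, 112.4]
tool_rot: [0.706, 0.041, 0.706, -0.041]
contact_force: [-1.1, -10.2, 0.7]
width: 24.1
```

Call:
{"fn": "send_rows", "kwargs": {"commands": [[0, 0.5, 0, 0, 0, 0, 255]]}}

```text
t: 14.8
tool_pos: [482.5, 130.0, 112.4]
tool_rot: [0.706, 0.041, 0.706, -0.041]
contact_force: [-0.4, -11.6, 1.7]
width: 24.0
```

Call:
{"fn": "send_rows", "kwargs": {"commands": [[0, 0.5, 0, 0, 0, 0, 255]]}}

```text
t: 14.88
tool_pos: [482.6, 130.5, 112.4]
tool_rot: [0.706, 0.041, 0.706, -0.041]
contact_force: [-0.4, -14.6, 1.7]
width: 24.0
```

Call:
{"fn": "send_rows", "kwargs": {"commands": [[0, 0.4, 0, 0, 0, 0, 255]]}}

```text
t: 14.97
tool_pos: [482.6, 130.8, 112.4]
tool_rot: [0.706, 0.041, 0.706, -0.041]
contact_force: [-0.2, -14.9, 2.0]
width: 24.1
```

```bash
python3 -c "
from h import *
st()"
```

```text
t 14.97 tip s 53.6 lat 0.2 z 112.4 yaw 83.35 pitch -0.06 F feed -14.85 F [ -0.2  -14.93   2.  ] w 24.1
```

The stops are felt: about 15 N, 35.5 mm past the ejector contact, where 34 + 1.5 mm was expected. I'll back off gently; the force should vanish if the tray is clipped.

Call:
{"fn": "send_rows", "kwargs": {"commands": [[0, 0, 0, 0, 0, 0, 255]]}}

```text
t: 15.05
tool_pos: [482.6, 130.8, 112.4]
tool_rot: [0.706, 0.041, 0.706, -0.041]
contact_force: [-0.5, -13.4, 2.1]
width: 23.8
```

Call:
{"fn": "send_rows", "kwargs": {"commands": [[0, -1, 0, 0, 0, 0, 255], [0, -1, 0, 0, 0, 0, 255], [0, -1, 0, 0, 0, 0, 255], [0, -1, 0, 0, 0, 0, 255]]}}

```text
t: 15.38
tool_pos: [482.4, 127.3, 112.5]
tool_rot: [0.706, 0.041, 0.706, -0.041]
contact_force: [0.4, 1.1, -1.8]
width: 24.1
```

```bash
python3 -c "
from h import *
st()"
```

```text
t 15.38 tip s 50.1 lat -0.1 z 112.5 yaw 83.34 pitch 0.01 F feed 1.14 F [ 0.38  1.1  -1.84] w 24.1
```

The force has dropped to zero, so the tray is clipped. Drawing the stick out.

Call:
{"fn": "send_rows", "kwargs": {"commands": [[0, -4, 0, 0, 0, 0, 255], [0, -6, 0, 0, 0, 0, 255], [0, -8, 0, 0, 0, 0, 255], [0, -8, 0, 0, 0, 0, 255], [0, -8, 0, 0, 0, 0, 255], [0, -8, 0, 0, 0, 0, 255], [0, -8, 0, 0, 0, 0, 255], [0, -8, 0, 0, 0, 0, 255], [0, -8, 0, 0, 0, 0, 255], [0, -8, 0, 0, 0, 0, 255], [0, -6, 0, 0, 0, 0, 255], [0, -3, 0, 0, 0, 0, 255]]}}

```text
t: 16.38
tool_pos: [472.7, 44.0, 112.5]
tool_rot: [0.706, 0.041, 0.706, -0.041]
contact_force: [-0.3, -0.7, 0.1]
width: 23.7
```

Run:
```python
from h import *
from cell import env
st()
p,d=env.read_camera("top");c=p[190:290,150:310];cv2.imwrite("pics/top7.png",cv2.resize(c[:,:,::-1],None,fx=5,fy=5,interpolation=2))
```

```text
t 16.38 tip s -33.8 lat -0.2 z 112.5 yaw 83.31 pitch -0.0 F feed -0.77 F [-0.26 -0.74  0.06] w 23.7
```

View pics/top7.png

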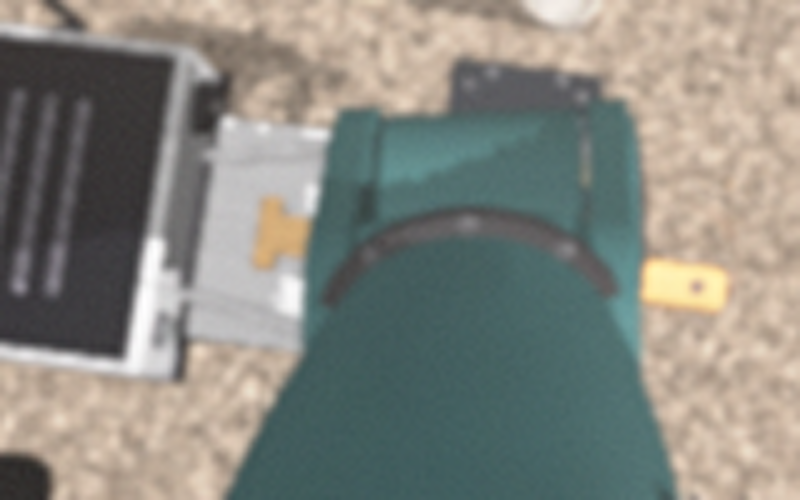

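The stick is out of the slot and no tray is left on the shelf. I'll retract past the shelf and lower it.

Call:
{"fn": "send_rows", "kwargs": {"commands": [[0, -8, 0, 0, 0, 0, 255], [0, -16, 0, 0, 0, 0, 255], [0, -18, 0, 0, 0, 0, 255], [0, -18, 0, 0, 0, 0, 255], [0, -18, 0, 0, 0, 0, 255], [0, -18, 0, 0, 0, 0, 255], [0, -18, 0, 0, 0, 0, 255], [0, -18, 0, 0, 0, 0, 255], [0, -16, 0, 0, 0, 0, 255], [0, -10, 0, 0, 0, 0, 255], [0, -5, 0, 0, 0, 0, 255], [0, 0, 0, 0, 0, 0, 255]]}}

```text
t: 17.43
tool_pos: [453.9, -117.6, 112.5]
tool_rot: [0.706, 0.041, 0.706, -0.041]
contact_force: [1.1, 0.4, -0.3]
width: 23.6
```

Call:
{"fn": "send_rows", "kwargs": {"commands": [[5, 0, 0, 0, 0, 0, 255], [7, 0, 0, 0, 0, 0, 255], [7, 0, 0, 0, 0, 0, 255], [4, 0, 0, 0, 0, 0, 255], [3, 0, 0, 0, 0, 0, 255], [2, 0, 0, 0, 0, 0, 255], [1, 0, 0, 0, 0, 0, 255], [0, 0, 0, 0, 0, 0, 255], [0, 0, 0, 0, 0, 0, 255]]}}

```text
t: 18.18
tool_pos: [454.0, -117.0, 83.6]
tool_rot: [0.706, 0.041, 0.706, -0.041]
contact_force: [-0.2, -0.1, -1.3]
width: 23.8
```

```bash
python3 -c "
from h import *
st()"
```

```text
t 18.18 tip s -195.9 lat -0.6 z 83.6 yaw 83.35 pitch -0.0 F feed -0.12 F [-0.24 -0.09 -1.34] w 23.8
```

Call:
{"fn": "send_rows", "kwargs": {"commands": [[0.7, 0, 0, 0, 0, 0, 255], [0.7, 0, 0, 0, 0, 0, 255], [0, 0, 0, 0, 0, 0, 255]]}}

```text
t: 18.43
tool_pos: [453.9, -117.1, 82.2]
tool_rot: [0.706, 0.041, 0.706, -0.041]
contact_force: [-0.1, -0.1, -1.3]
width: 23.7
```

Call:
{"fn": "send_rows", "kwargs": {"commands": [[0.5, 0, 0, 0, 0, 0, 255], [0.5, 0, 0, 0, 0, 0, 255], [0, 0, 0, 0, 0, 0, 255]]}}

```text
t: 18.68
tool_pos: [454.0, -117.1, 81.2]
tool_rot: [0.706, 0.041, 0.706, -0.041]
contact_force: [-0.4, 0.8, 0.2]
width: 23.9
```

The weight has come off the wrist at z = 81, the same height as when it was gripped. Releasing.

Call:
{"fn": "send_rows", "kwargs": {"commands": [[0, 0, 0, 0, 0, 0, 180], [0, 0, 0, 0, 0, 0, 120], [0, 0, 0, 0, 0, 0, 60], [0, 0, 0, 0, 0, 0, 0], [0, 0, 0, 0, 0, 0, 0], [0, 0, 0, 0, 0, 0, 0], [0, 0, 0, 0, 0, 0, 0], [0, 0, 0, 0, 0, 0, 0], [0, 0, 0, 0, 0, 0, 0]]}}

```text
t: 19.43
tool_pos: [453.9, -117.0, 81.1]
tool_rot: [0.706, 0.041, 0.706, -0.041]
contact_force: [0.4, -0.8, -0.7]
width: 77.5
```

Call:
{"fn": "send_rows", "kwargs": {"commands": [[-5, 0, 0, 0, 0, 0, 0], [-15, 0, 0, 0, 0, 0, 0], [-25, 0, 0, 0, 0, 0, 0], [-25, 0, 0, 0, 0, 0, 0], [-25, 0, 0, 0, 0, 0, 0], [-25, 0, 0, 0, 0, 0, 0], [-25, 0, 0, 0, 0, 0, 0], [-25, 0, 0, 0, 0, 0, 0], [-15, 0, 0, 0, 0, 0, 0], [0, 0, 0, 0, 0, 0, 0], [0, 0, 0, 0, 0, 0, 0]]}}

```text
t: 20.35
tool_pos: [454.0, -117.0, 266.8]
tool_rot: [0.707, 0.041, 0.705, -0.041]
contact_force: [-0.4, 0.4, -0.2]
width: 91.1
```

Run:
```python
from h import *
from cell import env
s=look("w8");st()
p,d,K,T=load("w8.npz");W=world(d,K,T)
hsv=cv2.cvtColor(p,cv2.COLOR_RGB2HSV);m=(hsv[...,0]>12)&(hsv[...,0]<32)&(hsv[...,1]>75)&(p[...,0]>130);m[240:]=0;m[:,:230]=0;m[:,330:]=0
v,u=np.where(m)
for r in range(0,240,20):
    k=(v>=r)&(v<r+20)
    if k.any():print(r,np.median(W[v[k],u[k]],0).round(1))
p,d=env.read_camera("scene");cv2.imwrite("pics/s8.png",cv2.resize(p[170:350,180:420,::-1],None,fx=3.3,fy=3.3,interpolation=2))
p,d=env.read_camera("top");cv2.imwrite("pics/t8.png",cv2.resize(p[130:290,90:350,::-1],None,fx=3,fy=3,interpolation=2))
```

```text
t 20.4 tip s -195.8 lat -0.1 z 265.8 yaw 83.34 pitch -0.0 F feed 0.21 F [-0.46  0.27 -0.78] w 91.1
40 [469.1  14.3  11.9]
60 [467.1  -4.4  11.9]
80 [465.  -22.5  12. ]
100 [462.6 -41.2  12. ]
120 [461.1 -61.3  11.9]
140 [458.3 -80.3  12. ]
160 [ 456.  -100.3   21.5]
180 [ 453.7 -120.1   21.8]
200 [ 450.7 -141.5   21.8]
220 [ 448.1 -163.6   21.9]
```

View pics/w8.png

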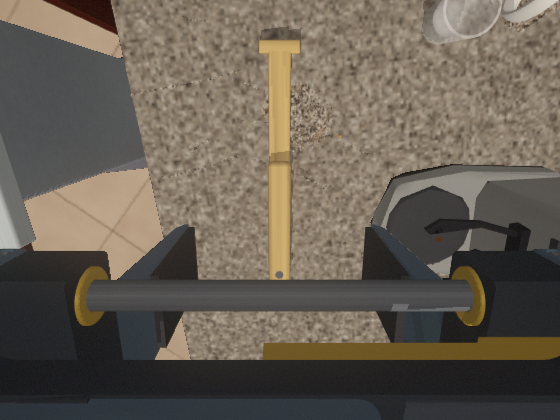

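View pics/s8.png

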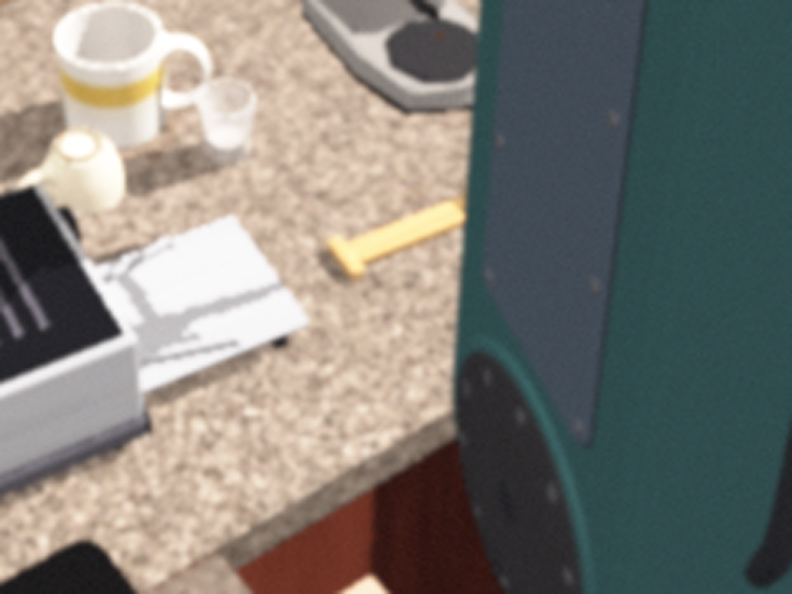

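View pics/t8.png

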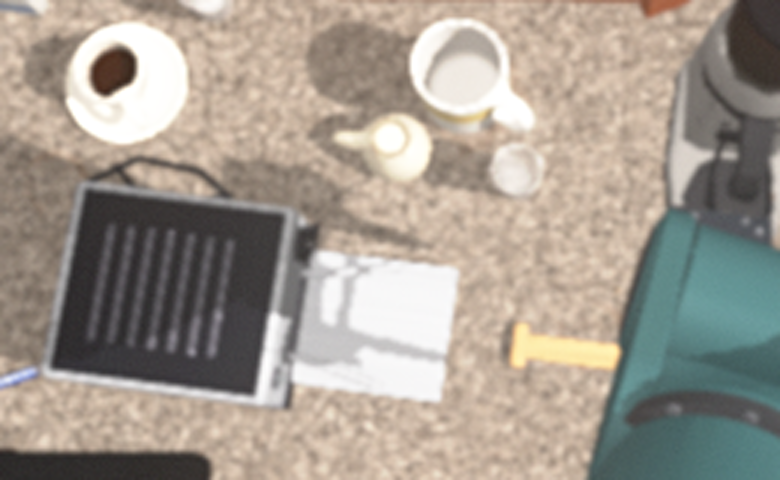

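The stick lies flat (top heights 12 and 22 mm, with the table reading about 2), the shelf is empty, and the cup, glass and mug look unmoved. I'll tilt the wrist camera for one look at the guard.

Call:
{"fn": "send_rows", "kwargs": {"commands": [[0, 0, 0, 0, 0, 6, 0], [0, 0, 0, 0, 0, 7, 0], [0, 0, 0, 0, 0, 7, 0], [0, 0, 0, 0, 0, 7, 0], [0, 0, 0, 0, 0, 7, 0], [0, 0, 0, 0, 0, 7, 0], [0, 0, 0, 0, 0, 7, 0], [0, 0, 0, 0, 0, 0, 0], [0, 0, 0, 0, 0, 0, 0]]}}

```text
t: 21.25
tool_pos: [453.4, -117.4, 264.5]
tool_rot: [0.661, 0.325, 0.629, 0.248]
contact_force: [0.0, 0.3, 0.2]
width: 91.2
```

Run:
```python
from h import *
s=look("w9");st()
p,d,K,T=load("w9.npz")
P=np.linalg.inv(T)@np.array([492.9,216.6,43,1]);c=K@P[:3];c=(c[:2]/c[2]).round().astype(int);print(c)
x,y=np.clip(c[0]-90,0,380),np.clip(c[1]-70,0,280)
cv2.imwrite("pics/z9.png",cv2.resize(p[y:y+140,x:x+180,::-1],None,fx=4,fy=4,interpolation=2))
W=world(d,K,T);D=W[...,:2]-np.array([492.9,216.6]);s_=D@np.array([.1175,.9931]);l=D@np.array([-.9931,.1175])
for r in range(c[1]-16,c[1]+14,2):print(r,s_[r,c[0]].round(1),l[r,c[0]].round(1),W[r,c[0],2].round(1),p[r,c[0]])
```

```text
t 21.3 tip s -196.0 lat -0.2 z 265.2 yaw 83.17 pitch 42.44 F feed 0.05 F [ 0.32  0.02 -0.1 ] w 91.3
[280 122]
106 0.2 0.2 71.4 [179 178 176]
108 0.1 0.2 68.1 [178 177 175]
110 -0.4 0.2 65.0 [175 175 173]
112 -1.3 0.3 62.3 [144 143 142]
114 3.3 0.3 54.4 [129 128 127]
116 3.9 0.3 50.1 [105 104 102]
118 4.7 0.3 45.6 [107 105 103]
120 4.8 0.3 41.7 [104 103 102]
122 4.0 0.3 38.7 [104 104 102]
124 3.2 0.3 35.6 [97 95 96]
126 0.9 0.3 33.8 [75 75 76]
128 -1.7 0.3 32.5 [74 73 73]
130 -4.3 0.3 31.2 [148 148 145]
132 -8.9 0.3 31.8 [149 148 146]
134 -12.9 0.3 31.9 [149 148 146]
```

View pics/z9.png

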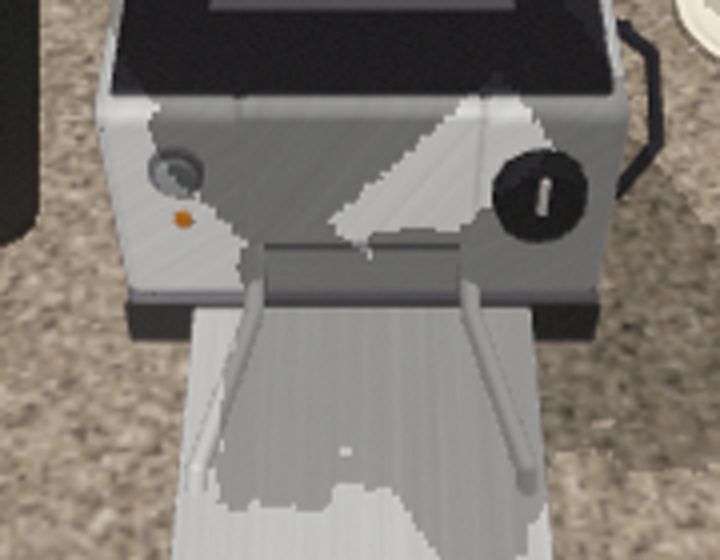

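The guard hangs vertical across the mouth, at s ≈ 4 mm from z = 54 down to 35, so it is shut. Handing in.

```bash
python3 -c "
from cell import env
print(env.finish_job())"
```

```text
the job is handed in; nothing more can be done
None
```

The tray is in the toaster behind its clips, the guard has fallen shut, and the stick lies flat on the worktop. I handed the job in at about 21 s; no verdict came back.

- **Pushing:** I gripped the stick at its origin and pushed the tray along the shelf's centre line. The ejector met it at tip ≈ 17–22 mm inside the mouth. The rubber stops were felt at ≈ 53.6 mm inside, about 35.5 mm after that. The highest push I read was 15 N, against the 20 N limit.
- **Clips:** when I backed the stick off, the force went straight to zero, so the clips are holding the tray.
- **Final checks:**
  - **Shelf and guard:** the shelf is empty. Wrist depth shows the guard hanging vertical and closed.
  - **Stick:** it lies level, with its handle top at about 20 mm, roughly 60 mm clear of the shelf.
  - **Cup, shot glass and mug:** they look unmoved in the pictures. I did not measure their positions.
- **Disagreements:** depth readings were about 2 mm high in the wrist view. Estimates of the mouth position differed by about 2 mm. Neither affected the result.

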